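# Set the bias slicer's knife head to 30 degrees and clamp it

### The arm

A 7-joint arm with a two-finger parallel gripper is mounted at the origin on the work surface. World frame = base frame: x ahead of the robot, y to its left, z up, the work surface at z = 0. Lengths are in m, angles in rad, forces in N, time in s.
With the tool pointing down it reaches from about 0.425 to 1.025 m from the base axis. Payload 9.4 kg.
Tool frame: the origin (TCP) lies at the very end of the fingers, on their centre line; the grasp point (between the pads) lies 19 mm behind it; z points along the fingers, x is the direction in which the jaws open and shut, and the axes are right-handed (so a half turn about z gives the same grasp; the last joint's range is limited). The gripper opens to 93 mm and grips with 3 to 60 N. Pads are 15 mm wide; open, the fingers measure 128 mm over their backs; the gripper's body (75 mm by 188 mm) begins 65 mm behind the grasp point.
Start: joints at [1.204, 0.599, -0.003, 1.599, 0.002, 0.943, -0.08], TCP at [0.207, -0.695, 0.219] pointing down, gripper open.
Joint ranges: [-2.57, 2.57], [-0.35, 1.97], [-1.29, 1.29], [0.11, 2.56], [-1.05, 4.19], [0.11, 1.86], [-2.63, 2.63]. Speed limits (rad/s): [2.22, 2.22, 3.01, 3.01, 3.14, 3.14, 3.14].

### API

Orientations are given as a rotation vector (axis times angle).
In Python, from workcell import bot gives the robot as it stands.
- The arm moves only by the tool arm_command, never from a script. Its argument "commands" is a list of rows, each a list of 4 numbers: the shift along the world's x, y, z in units of 30 mm (1.0 is 30 mm), then the turn about the world's z in units of 5 degrees (1.0 is 5 degrees). In form: [[x, y, z, roll], ...]. A call has exactly 5 rows; each row shifts and turns the pose as measured when the row begins; what a row does not reach is not made up. A row lasts 1/12 s, in which the tool goes at most 41.7 mm and 7.16 degrees, less where a joint would pass 70% of its speed; a pose out of reach is approached as far as the arm can. A call is refused whole if a number of a shift passes 1 or a number of a turn 1, either way. A call with a gripper value outside its range is refused whole. "fingers" is the opening, from 0 (shut) to 1 (fully open), set as the call begins (left out, the last holds). The fingers move at their own pace and stop on an object; "newtons" is the grip in N (left out, the last holds). Time passes only in rows, so rows that do not move let the fingers close, or fill a call up. It gives the time, the measured TCP pose, the force and the opening at its end, in the units of the state.
- bot.state(): the state, without advancing time (a new reading comes with each control period).
- bot.capture(name): name is "scene" or "side" or "wrist"; returns a dict with "pixels" (400x640x3 uint8, red, green, blue), "camera_matrix" (3x3 intrinsics, pixels), "extrinsics" (4x4, takes a point from camera to world coordinates). Camera axes: x right, y down, z forward; pixel columns grow to the right and rows downward; lengths in m; the calibration is good to about 2 mm. A picture is of the moment at which its call begins. There is no depth.
- bot.sign_off(): hands the job in, once; it reports no verdict.
The state is a dict: "t": time; "joint_positions": joint angles; "joint_velocities": joint speeds; "joint_efforts": joint torques, N m; "position": TCP position; "tool_rot": TCP orientation; "contact_force": force on the tool from outside, world axes, zero at the start; "torque": the same for the moment, N m; "opening": opening from 0.0 (shut) to 1.0 (fully open).
Only numpy, scipy, OpenCV 4.12 (cv2) and the standard library are available. Lean on these libraries where they do the work, as an engineer would, in place of code of your own. Each camera call takes 0.05 s, during which the arm holds its last target.

### The job

The slicer has to be set up for bias cutting: slacken the clamp knob until the knife head is free, swing the head to the 30-degree line on the right-hand side of the scale (seen from the knob end: the second long line to the right of the middle one), and tighten the knob again by feel, firmly hand-tight but not over-tightened. Never drag the head round while the clamp is still biting, and leave the other things on the counter where they are.

Things in the scene. Friction and masses are not known exactly. Their poses are not given: they have to be found in the camera images.
- head (a joint): swing of the knife head about the slicer's upright swivel axis, rad: 0 with the pointer on the middle line, positive to the right-hand side seen from the knob end (anticlockwise from above); the 30-degree line is at 0.524; stops at +-0.86. Slack, the head turns stiffly (0.45 N m, 2.6 N at the knob) and stays where it is left; clamped, it should not be moved
- mark (a point): middle of the 30-degree line on the right-hand side of the scale, on the quadrant's top face 34 mm above the counter, 243 mm from the swivel axis. Long dark lines stand every 15 degrees from -45 to 45, short ones every 5
- pointer (a point): tip of the head's dark pointer, 230 mm from the swivel axis and 38 mm above the counter, right over the inner ends of the long lines
- knob: black T-bar clamp knob on an upright right-hand screw in the head's arm, 175 mm from the swivel axis; it travels with the head. Origin on its axis at its underside, 60 mm above the counter (z up, x along the bar). Steel collar 30 mm across, 4 mm high; above it a bar 64 mm long (x), 14 mm thick (y), from 66 to 100 mm above the counter. The boss below is 44 mm across, its top at 58 mm
- knob_grip (a point): middle of the knob's bar, 83 mm above the counter. Clockwise from above tightens. Slack it turns at 0.05 N m; once its foot bites, the tightening torque climbs about 0.6 N m per rad. Firm is 0.55 N m (turning slowly): under 0.4 it may slip, over 0.75 is too much. Found lightly nipped to very tight, it is slack after a quarter turn anticlockwise. Once slack it lifts 1 mm per rad
- quadrant: the slicer's graduated steel sector plate under the pointer, 148 to 262 mm from the swivel axis, top face 34 mm above the counter; fixed. Origin at counter level on the swivel axis; -x points along the middle line of the scale
- slicer: the slicer's fixed base, 270 x 400 mm, with white boards and a steel fence 82 mm high behind the blade. Origin at counter level on the swivel axis; its knob end points to -x. The knife head above it reaches 154 mm, its black upright handle 45 mm from the swivel axis towards the knob
- crate: bystander: light blue lattice crate 380 x 270 mm, 98 mm high, with jelly cups; origin centre of its underside
- tray: bystander: steel tray 360 x 270 mm, 35 mm high, with fried cakes up to 60 mm; origin centre of its underside
- pick_cup: bystander: steel cup 68 mm across, 105 mm high, with wrapped picks up to 165 mm; origin centre of its underside
- skimmer: bystander: round wire skimmer basket 150 mm across, 48 mm high, with a thin handle 190 mm along its -x; origin under the basket's centre

How it is judged:
On the way, in this order (a step that is already met when the one before it is completed fails the run):
1. the clamp knob is slackened: its foot presses on the quadrant with less than 5 N (contact force between knob and quadrant below 5 N), for 0.2 s.
2. the head is swung to the 30-degree line with the clamp slack (value of joint head between 0.4836 and 0.5636 rad and contact force between knob and quadrant below 20 N), for 0.2 s.
At the end, for the whole second after the job is handed in: the head stands within 2 degrees of the 30-degree line on the right, at rest, and the clamp presses on the quadrant with 70 to 145 N (about 0.4 to 0.75 N m at the knob); the crate, tray, cup and skimmer are within 25 mm of where they stood (value of joint head between 0.4887 and 0.5585 rad and velocity of joint head between -0.02 and 0.02 rad/s and contact force between knob and quadrant between 70 and 145 N and distance of each of crate, tray, pick_cup, skimmer from where it was at the start of the episode below 0.025 m); the robot touches nothing.
It fails at once if the knob is over-tightened at the new setting: the clamp presses on the quadrant with more than 145 N (about 0.75 N m at the knob) (contact force between knob and quadrant above 145 N and value of joint head above 0.4836 rad).
It fails at once if the head is dragged round (faster than 0.2 rad/s) while the clamp still bites with more than 25 N ((contact force between knob and quadrant above 25 N and velocity of joint head above 0.2 rad/s) or (contact force between knob and quadrant above 25 N and velocity of joint head below -0.2 rad/s)).
It fails at once if the crate, tray, cup or skimmer is pushed more than 25 mm (distance of any of crate, tray, pick_cup, skimmer from where it was at the start of the episode above 0.025 m).
It also fails if it takes over 61 s, if anything falls off the work surface, if the arm or the gripper's body presses on something with over 40 N, if the wrist force passes 120 N, or if a joint passes its speed limit or range.

## Working session

There is one attempt and no reset: what is moved stays moved. The work goes in short steps, Python scripts to look and compute and a tool call to move; the robot and the scene stay as the last step left them, time stands still between calls to the robot, and variables do not carry over. Pictures are saved under pics/ and viewed, and the job is handed in when it is done.

Besides the shell and the picture viewer there is one more tool, called after ">>>" by a JSON object that holds its "name" and its "arguments". arm_command: Moves the arm, as the interface text tells. Its arguments: {"type":"object","properties":{"commands":{"type":"array"},"fingers":{"type":"number"},"newtons":{"type":"number"}},"required":["commands"]}

```bash
ls; mkdir -p pics; python3 - <<'E'
from workcell import bot
import cv2,pickle
print(bot.state())
for n in ["scene","side","wrist"]:
    c=bot.capture(n); cv2.imwrite(f"pics/{n}0.png",c["pixels"][:,:,::-1]); pickle.dump(c,open(f"{n}0.pkl","wb"))
    print(n,c["camera_matrix"].tolist(),c["extrinsics"].round(3).tolist())
E
```

```text
pics
{'t': 0.0, 'joint_positions': array([ 1.2042724 ,  0.60010988, -0.00252032,  1.6001085 ,  0.00181283,
        0.94287601, -0.07981821]), 'joint_velocities': array([ 1.45299538e-05, -5.03310470e-04,  1.25986877e-03,  1.92971066e-04,
       -1.75962817e-03, -7.94055381e-04,  3.45220447e-04]), 'joint_efforts': array([ 2.17955280e-04, -7.65053201e+01,  1.49746757e+00, -2.52348107e+01,
       -5.23287070e-02,  1.70514506e-02,  1.53202445e-04]), 'position': array([ 0.20702565, -0.69432384,  0.21777894]), 'tool_rot': array([-2.51836153e+00,  1.87687781e+00,  2.02954618e-03]), 'contact_force': array([-0.82633682,  0.0669565 , -0.60559892]), 'torque': array([0.03734309, 0.01472607, 0.01319748]), 'opening': 1.0017182029361238}
scene [[416.6639207855113, 0.0, 320.8790604878164], [0.0, 416.6639207855113, 198.00384823270653], [0.0, 0.0, 1.0]] [[0.762, 0.557, -0.331, 0.947], [0.648, -0.651, 0.396, -0.491], [0.006, -0.516, -0.857, 1.145], [0.0, 0.0, 0.0, 1.0]]
side [[484.500415041505, 0.0, 321.3066905364547], [0.0, 484.500415041505, 203.96159366190918], [0.0, 0.0, 1.0]] [[-0.89, -0.327, 0.316, 0.112], [-0.455, 0.654, -0.604, 0.816], [-0.009, -0.682, -0.732, 1.055], [0.0, 0.0, 0.0, 1.0]]
wrist [[285.80156242177617, 0.0, 320.4156968384274], [0.0, 285.80156242177617, 199.00722481568297], [0.0, 0.0, 1.0]] [[0.287, -0.919, -0.271, 0.283], [-0.958, -0.275, -0.08, -0.672], [-0.001, 0.283, -0.959, 0.384], [0.0, 0.0, 0.0, 1.0]]
```

View pics/scene0.png

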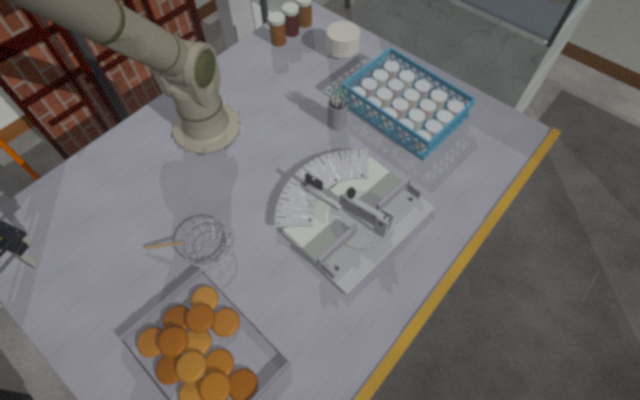

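View pics/side0.png

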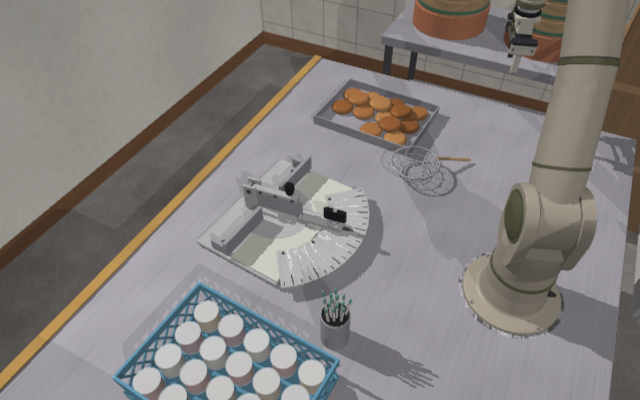

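View pics/wrist0.png

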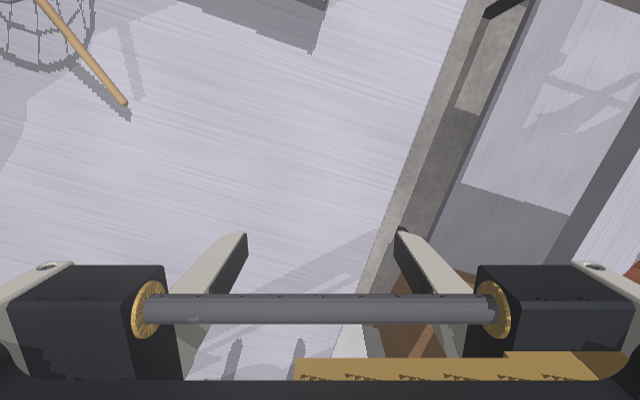

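Knob is at about (313,182) in the scene view and (335,214) in the side view; the head handle is at (351,193) and (289,188). I'll zoom in on both.

```bash
cat > h.py <<'E'
import numpy as np,cv2,pickle
def ray(c,u,v):
    K=c["camera_matrix"];T=c["extrinsics"];d=T[:3,:3]@np.linalg.solve(K,[u,v,1.]);return T[:3,3],d/np.linalg.norm(d)
def onz(c,u,v,z):
    o,d=ray(c,u,v);return o+d*(z-o[2])/d[2]
def tri(obs):
    A=np.zeros((3,3));b=np.zeros(3);L=[ray(*o) for o in obs]
    for o,d in L:
        P=np.eye(3)-np.outer(d,d);A+=P;b+=P@o
    p=np.linalg.solve(A,b);return p,[np.linalg.norm(np.cross(d,p-o)) for o,d in L]
def proj(c,p):
    T=np.linalg.inv(c["extrinsics"]);q=T[:3,:3]@np.asarray(p)+T[:3,3];q=c["camera_matrix"]@q;return q[:2]/q[2]
E
python3 - <<'E'
import cv2
a=cv2.imread("pics/scene0.png")[130:300,260:450];b=cv2.imread("pics/side0.png")[140:300,190:390]
cv2.imwrite("pics/sz.png",cv2.resize(a,None,fx=4,fy=3.5,interpolation=cv2.INTER_CUBIC)[:600]);cv2.imwrite("pics/dz.png",cv2.resize(b,None,fx=4,fy=3.75,interpolation=cv2.INTER_CUBIC)[:600])
for nm,r in (("scene",(300,170,330,195)),("side",(318,200,352,225))):
    im=cv2.imread(f"pics/{nm}0.png");x0,y0,x1,y1=r
    m=(im[y0:y1,x0:x1].max(2)<60).astype('uint8')
    n,l,s,c=cv2.connectedComponentsWithStats(m)
    print(nm,[(s[i].tolist(),(c[i]+[x0,y0]).round(1)) for i in range(1,n)])
E
```

```text
scene [([7, 6, 14, 12, 49], array([313.9, 182.3]))]
side [([6, 7, 22, 16, 228], array([334.4, 214.8]))]
```

View pics/sz.png

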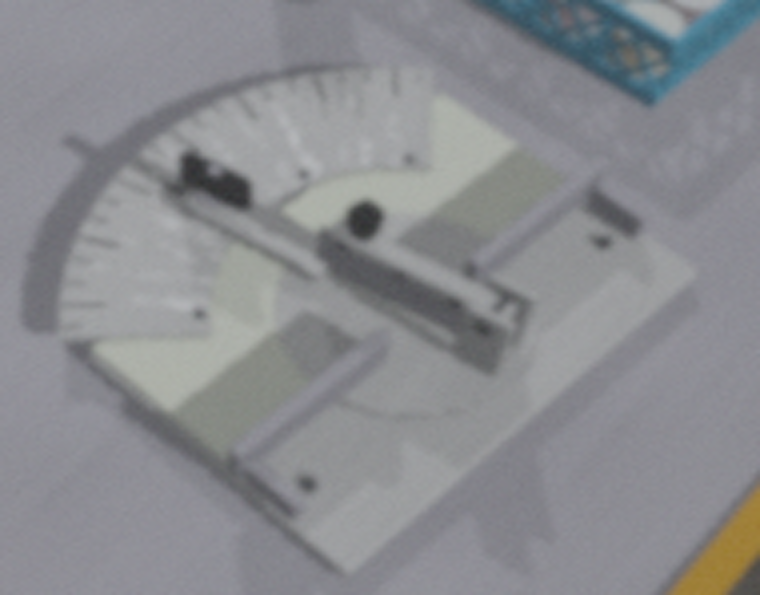

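View pics/dz.png

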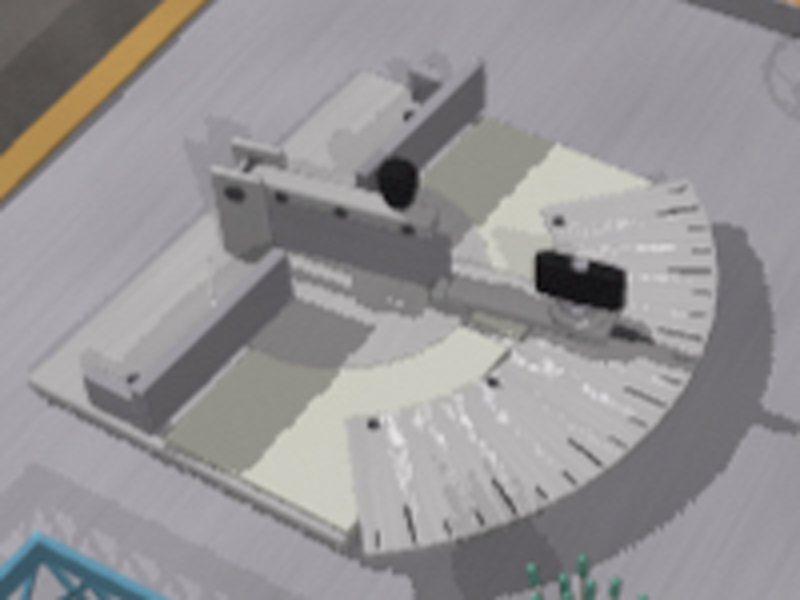

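```bash
python3 - <<'E'
from h import *
s=pickle.load(open("scene0.pkl","rb"));d=pickle.load(open("side0.pkl","rb"))
S=lambda x,y:(s,260+x/4,130+y/3.5); D=lambda x,y:(d,190+x/4,140+y/3.75)
def T(n,a,b): print(n,*[x for x in tri([S(*a),D(*b)])])
T("knob mid",(215,180),(580,280))
T("handle top",(365,212),(400,172))
T("quad R edge in hole",(199,314),(558,221))
T("quad L hole",(408,158),(373,424))
T("quad corner R outer",(60,335),(685,182))
T("quad corner L outer",(435,70),(365,552))
T("base corner far R",(345,570),(375,75))
T("base corner far L",(693,270),(35,380))
E
```

```text
knob mid [0.4819998  0.03083713 0.08190657] [np.float64(7.477229395539211e-05), np.float64(7.477229395536569e-05)]
handle top [0.61019805 0.04441825 0.14617805] [np.float64(0.0007614056881965895), np.float64(0.0007614056881965811)]
quad R edge in hole [ 0.54185562 -0.05719506  0.03245414] [np.float64(0.0002565135033066405), np.float64(0.0002565135033067048)]
quad L hole [0.56303672 0.17439153 0.0330768 ] [np.float64(0.0002867590307800698), np.float64(0.00028675903077987733)]
quad corner R outer [ 0.47634104 -0.13933778  0.03112867] [np.float64(0.0010235062707144268), np.float64(0.001023506270714376)]
quad corner L outer [0.51626627 0.26922853 0.03230913] [np.float64(0.0018351716856690747), np.float64(0.0018351716856689576)]
base corner far R [ 0.76101876 -0.15969858  0.0142102 ] [np.float64(0.003591446572680644), np.float64(0.0035914465726805157)]
base corner far L [0.7992031  0.23320045 0.01576886] [np.float64(0.0005798093369397975), np.float64(0.0005798093369397396)]
```

>>> {"name": "arm_command", "arguments": {"commands": [[0.37, 0.97, 0, 0], [0.37, 0.97, 0, 0], [0.37, 0.97, 0, 0], [0.37, 0.97, 0, 0], [0.37, 0.97, 0, 0]], "fingers": 1, "newtons": 60}}

```text
t: 0.57
position: [0.258, -0.5491, 0.2149]
tool_rot: [2.508, -1.888, -0.005]
contact_force: [0.5, 0.1, -0.6]
opening: 1.001
```

>>> {"name": "arm_command", "arguments": {"commands": [[0.37, 0.97, 0, 0], [0.37, 0.97, 0, 0], [0.37, 0.97, 0, 0], [0.37, 0.97, 0, 0], [0.37, 0.97, 0, 0]]}}

```text
t: 0.98
position: [0.3143, -0.3957, 0.2142]
tool_rot: [2.507, -1.89, -0.007]
contact_force: [0.4, -1.3, -0.3]
opening: 1.0
```

>>> {"name": "arm_command", "arguments": {"commands": [[0.37, 0.97, 0, 0], [0.37, 0.97, 0, 0], [0.37, 0.97, 0, 0], [0.37, 0.97, 0, 0], [0.37, 0.97, 0, 0]]}}

```text
t: 1.4
position: [0.3708, -0.2426, 0.2143]
tool_rot: [2.507, -1.891, -0.007]
contact_force: [0.7, 0.5, 0.4]
opening: 1.001
```

>>> {"name": "arm_command", "arguments": {"commands": [[0.37, 0.97, 0, 0], [0.37, 0.97, 0, 0], [0.37, 0.97, 0, 0], [0.37, 0.97, 0, 0], [0.37, 0.97, 0, 0]]}}

```text
t: 1.82
position: [0.4273, -0.0895, 0.2147]
tool_rot: [2.506, -1.892, -0.005]
contact_force: [0.1, -0.1, -0.1]
opening: 1.0
```

```bash
python3 - <<'E'
from workcell import bot
import cv2,pickle
for n in ["wrist"]:
    c=bot.capture(n); cv2.imwrite(f"pics/{n}1.png",c["pixels"][:,:,::-1]); pickle.dump(c,open(f"{n}1.pkl","wb"))
print(bot.state()['joint_positions'])
E
```

```text
[ 0.16969563  0.2686505  -0.13011316  2.22630804  0.05171869  0.6511663
 -1.28438873]
```

View pics/wrist1.png

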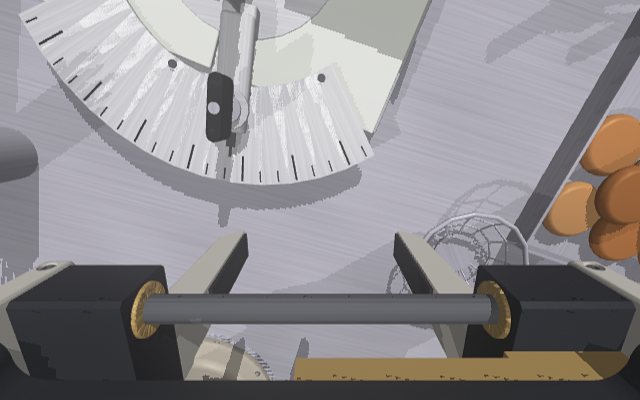

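```bash
python3 - <<'E'
from h import *
im=cv2.imread("pics/wrist1.png")
cv2.imwrite("pics/wz.png",cv2.resize(im[0:200,10:400],None,fx=2.05,fy=2.05*1.4,interpolation=cv2.INTER_CUBIC)[:600])
w=pickle.load(open("wrist1.pkl","rb"))
m=(im.max(2)<75).astype('uint8');m[200:]=0
n,l,s,c=cv2.connectedComponentsWithStats(m)
for i in range(1,n):
    if s[i,4]>8:
        pts=np.argwhere(l==i)[:,::-1].astype(np.float32)
        P=np.array([onz(w,*p,0.034)[:2] for p in pts]);ctr=P.mean(0)
        u,sv,vt=np.linalg.svd(P-ctr); print(s[i].tolist(),c[i].round(1),ctr.round(4),"az",np.degrees(np.arctan2(vt[0][1],vt[0][0])).round(1),"len",np.ptp((P-ctr)@vt[0]).round(4))
E
```

```text
[39, 31, 23, 13, 36] [50.6 37.1] [0.5003 0.235 ] az 129.8 len 0.0294
[206, 72, 27, 70, 1391] [219.5 107.5] [0.4784 0.0459] az -173.4 len 0.0767
[84, 82, 17, 18, 31] [92.4 90.4] [0.4574 0.1884] az 145.4 len 0.0288
[134, 120, 12, 21, 30] [139.4 130.4] [0.4273 0.1324] az 160.0 len 0.0287
[187, 145, 7, 23, 26] [189.8 157. ] [0.4123 0.0704] az 174.8 len 0.0287
[242, 157, 1, 24, 24] [242.  168.5] [0.4159 0.0068] az -168.5 len 0.0286
[293, 161, 2, 10, 10] [293.5 165.5] [ 0.4369 -0.053 ] az -157.0 len 0.0111
[595, 180, 10, 20, 44] [598.3 190.7] [ 0.5111 -0.428 ] az -170.9 len 0.0249
```

View pics/wz.png

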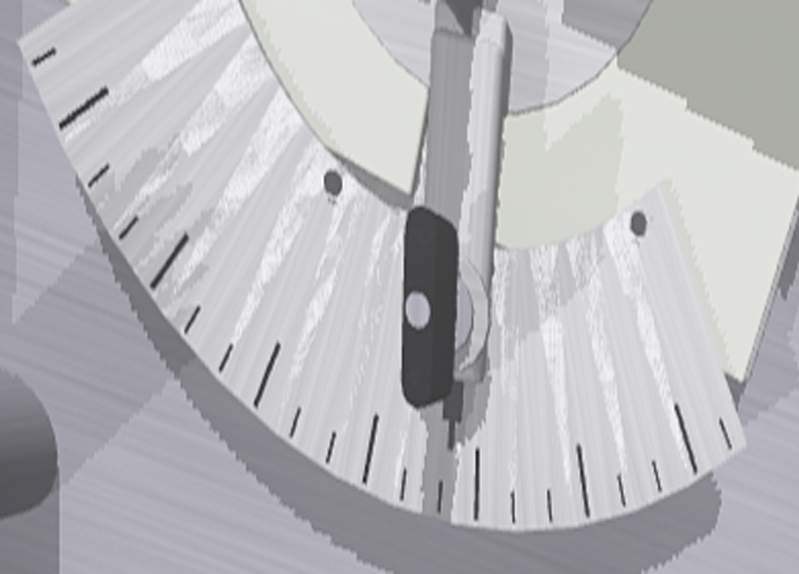

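```bash
python3 - <<'E'
from h import *
from scipy.optimize import least_squares
w=pickle.load(open("wrist1.pkl","rb"))
L=np.array([(.5003,.235),(.4574,.1884),(.4273,.1324),(.4123,.0704),(.4159,.0068)]);k=np.radians([-45,-30,-15,0,15])
f=lambda p:(np.c_[p[0]+.243*np.cos(p[2]+k),p[1]+.243*np.sin(p[2]+k)]-L).ravel()
r=least_squares(f,[.65,.05,3.05]);c=r.x;print(c,np.degrees(c[2]),f(c).round(4))
Z=lambda x,y,z:onz(w,10+x/2.05,y/2.87,z)[:2]
dot=Z(418,309,.1);print("dot",dot, np.linalg.norm(dot-c[:2]))
for nm in("dot",):
    a=np.arctan2(*(dot-c[:2])[::-1])%(2*np.pi);print("head",np.degrees(a-c[2]),np.degrees(a))
tip=Z(451,448,.038);print("tip",tip,np.linalg.norm(tip-c[:2]),np.degrees(np.arctan2(*(tip-c[:2])[::-1])%(2*np.pi)-c[2]))
a,b=Z(406,220,.1),Z(402,395,.1);print("bar left edge az",np.degrees(np.arctan2(*(a-b)[::-1])))
a,b=Z(432,212,.1),Z(420,405,.1);print(a,b,np.degrees(np.arctan2(*(a-b)[::-1])),np.linalg.norm(a-b))
t=c[2]+np.radians(30);print("target knob",c[:2]+.175*np.array([np.cos(t),np.sin(t)]))
s=pickle.load(open("scene0.pkl","rb"));d=pickle.load(open("side0.pkl","rb"))
print(tri([(w,213.9,107.7),(d,190+580/4,140+262/3.75)]), proj(s,[*dot,.1]),proj(d,[*dot,.1]))
E
```

```text
[0.65505465 0.04749666 3.04690225] 174.5746395619261 [-0.0001 -0.0002 -0.0004 -0.0001  0.     -0.0001  0.0008  0.0001 -0.0005
  0.0003]
dot [0.48211956 0.02923229] 0.17389689602238695
head 11.45424846358259 186.0288880255087
tip [0.42775746 0.02276252] 0.22863899477918048 11.635764700160342
bar left edge az 7.583769796490572
[0.51272295 0.02830693] [0.45187806 0.02302156] 4.964605251988971 0.06107401954336364
target knob [ 0.4959061  -0.02528204]
(array([0.48244905, 0.02955734, 0.09953907]), [np.float64(0.0004304628694251028), np.float64(0.0004304628694251054)]) [313.40063812 178.48849952] [335.32736793 209.72646505]
```

>>> {"name": "arm_command", "arguments": {"commands": [[0.46, 1, 0, -0.5], [0.46, 1, 0, -0.5], [0.46, 1, 0, -0.5], [0.44, 0.96, 0, -0.5], [0, 0, 0, 0]]}}

```text
t: 2.28
position: [0.4865, 0.042, 0.215]
tool_rot: [-2.329, 2.103, 0.005]
contact_force: [1.0, -0.2, 1.9]
opening: 1.0
```

>>> {"name": "arm_command", "arguments": {"commands": [[0, 0, -0.5, 0], [0, 0, -0.5, 0], [0, 0, -0.5, 0], [0, 0, 0, 0], [0, 0, 0, 0]]}}

```text
t: 2.7
position: [0.4872, 0.0438, 0.1688]
tool_rot: [-2.336, 2.094, 0.004]
contact_force: [-0.5, 0.4, 0.3]
opening: 1.0
```

```bash
cat > look.py <<'E'
import sys
from workcell import bot
from h import *
tag=sys.argv[1]
for n in sys.argv[2:]:
    c=bot.capture(n); cv2.imwrite(f"pics/{n}{tag}.png",c["pixels"][:,:,::-1]); pickle.dump(c,open(f"{n}{tag}.pkl","wb"))
from scipy.spatial.transform import Rotation as R
s=bot.state();m=R.from_rotvec(s['tool_rot']).as_matrix()
print(s['t'],s['position'].round(4),"jaw az",np.degrees(np.arctan2(m[1,0],m[0,0])).round(2)%180,"tilt",m[:,2].round(4),"F",s['contact_force'].round(2),"M",s['torque'].round(3),"op",round(s['opening'],3),"q",s['joint_positions'].round(3),"tau7",s['joint_efforts'].round(3))
E
python3 look.py 2 wrist
```

```text
2.75 [0.4872 0.0436 0.1689] jaw az 96.24 tilt [ 7.0e-04  4.8e-03 -1.0e+00] F [ 0.14 -0.43  0.9 ] M [0.015 0.01  0.039] op 0.997 q [-0.122  0.395 -0.107  2.176  0.067  0.572 -1.739] tau7 [-2.6400e-01 -5.2090e+01 -9.6000e-02 -1.7369e+01 -5.0000e-03 -2.0600e-01
 -6.0000e-03]
```

View pics/wrist2.png

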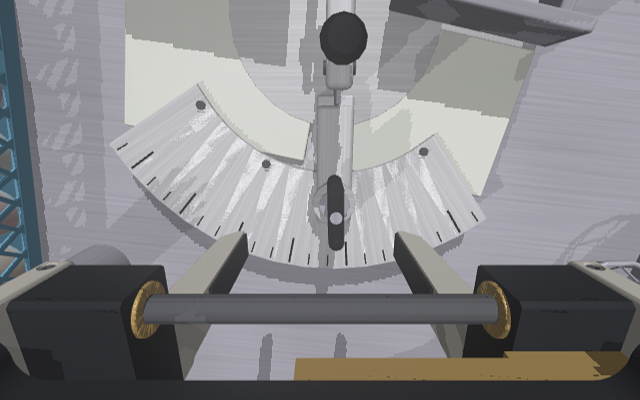

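The knob's centre dot is at (336,218), with the bar running from (334,177) to (336,250), almost straight up the picture. I'll refine it from this second wrist view.

```bash
python3 - <<'E'
from h import *
w=pickle.load(open("wrist2.pkl","rb"));a=pickle.load(open("wrist1.pkl","rb"))
print(onz(w,336,218,.1),tri([(w,336,218),(a,213.9,107.7)]))
im=cv2.imread("pics/wrist2.png");m=(im.max(2)<75).astype('uint8')
sub=np.zeros_like(m);sub[170:255,315:355]=m[170:255,315:355]
for v in range(178,250,6):
    x=np.where(sub[v])[0]; print(v,x.min(),x.max(),onz(w,x.min()-.5,v,.1)[:2].round(4),onz(w,x.max()+.5,v,.1)[:2].round(4))
E
```

```text
[0.48185969 0.02921617 0.1       ] (array([0.48203294, 0.02919522, 0.10025423]), [np.float64(9.034759497548326e-05), np.float64(9.034759497548157e-05)])
178 329 339 [0.5165 0.0399] [0.5175 0.0308]
184 327 341 [0.5112 0.041 ] [0.5126 0.0284]
190 327 343 [0.506  0.0404] [0.5076 0.0261]
196 328 343 [0.5009 0.0389] [0.5024 0.0254]
202 328 343 [0.4955 0.0383] [0.4971 0.0246]
208 328 343 [0.4902 0.0377] [0.4917 0.0239]
214 328 343 [0.4847 0.037 ] [0.4863 0.0232]
220 328 343 [0.4792 0.0364] [0.4807 0.0225]
226 328 343 [0.4736 0.0357] [0.4752 0.0217]
232 328 343 [0.4679 0.035 ] [0.4695 0.021 ]
238 328 343 [0.4622 0.0344] [0.4638 0.0202]
244 329 345 [0.4565 0.0328] [0.4582 0.0176]
```

>>> {"name": "arm_command", "arguments": {"commands": [[-0.17, -0.48, 0, 0.15], [0, 0, -0.5, 0], [0, 0, -0.5, 0], [0, 0, 0, 0], [0, 0, 0, 0]]}}

```text
t: 3.17
position: [0.484, 0.027, 0.1426]
tool_rot: [-2.345, 2.078, -0.002]
contact_force: [-0.2, 0.3, 0.6]
opening: 1.0
```

```bash
python3 look.py 3
```

```text
3.1667 [0.484  0.027  0.1426] jaw az 96.93 tilt [ 0.0066  0.0051 -1.    ] F [-0.21  0.3   0.6 ] M [ 0.06  -0.007 -0.027] op 1.0 q [-0.094  0.432 -0.103  2.214  0.083  0.492 -1.71 ] tau7 [ 1.9000e-02 -5.2012e+01  1.6000e-01 -1.4518e+01  3.3000e-02 -2.4300e-01
 -2.1000e-02]
```

>>> {"name": "arm_command", "arguments": {"commands": [[-0.07, 0.07, -0.5, 0], [0, 0, -0.5, 0], [0, 0, -0.5, 0], [0, 0, -0.5, 0], [0, 0, 0, 0]]}}

```text
t: 3.58
position: [0.4858, 0.029, 0.0872]
tool_rot: [-2.339, 2.074, -0.013]
contact_force: [-0.8, 0.0, 0.3]
opening: 0.998
```

```bash
python3 look.py 3 side
```

```text
3.6333 [0.4862 0.029  0.0882] jaw az 96.85 tilt [ 0.0174  0.0063 -0.9998] F [ 0.19 -0.32  0.89] M [0.035 0.009 0.044] op 0.999 q [-0.118  0.527 -0.077  2.259  0.108  0.34  -1.738] tau7 [ -0.191 -54.566   0.486 -10.471   0.061  -0.497  -0.059]
```

View pics/side3.png

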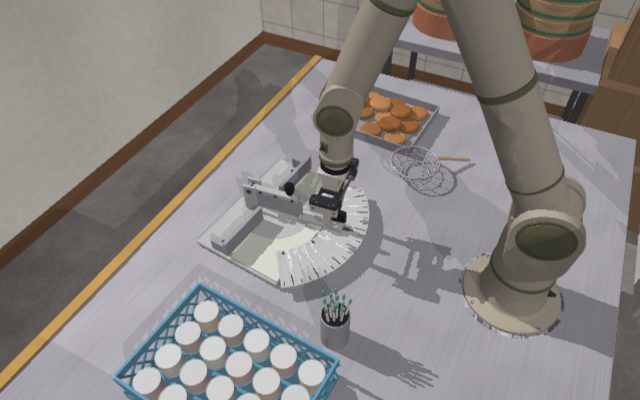

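>>> {"name": "arm_command", "arguments": {"commands": [[-0.14, 0, -0.25, 0], [0, 0, -0.25, 0], [-0.03, 0, -0.2, 0], [0, 0, 0, 0], [0, 0, 0, 0]]}}

```text
t: 4.05
position: [0.4826, 0.0291, 0.0691]
tool_rot: [-2.335, 2.072, -0.019]
contact_force: [0.7, 0.1, 0.9]
opening: 1.003
```

```bash
python3 look.py 4
```

```text
4.05 [0.4826 0.0291 0.0691] jaw az 96.84 tilt [ 0.0225  0.0069 -0.9997] F [0.66 0.06 0.9 ] M [ 0.032  0.054 -0.045] op 1.003 q [-0.13   0.56  -0.065  2.283  0.116  0.277 -1.747] tau7 [-1.9000e-02 -5.7386e+01  6.6600e-01 -9.1870e+00  1.1000e-02 -2.2400e-01
 -9.0000e-03]
```

>>> {"name": "arm_command", "arguments": {"commands": [[0, 0, 0, 0], [0, 0, 0, 0], [0, 0, 0, 0], [0, 0, 0, 0], [0, 0, 0, 0]], "fingers": 0, "newtons": 15}}

```text
t: 4.47
position: [0.4831, 0.0291, 0.0698]
tool_rot: [-2.334, 2.071, -0.02]
contact_force: [0.3, 0.3, -0.1]
opening: 0.69
```

>>> {"name": "arm_command", "arguments": {"commands": [[0, 0, 0, 0], [0, 0, 0, 0], [0, 0, 0, 0], [0, 0, 0, 0], [0, 0, 0, 0]], "fingers": 0, "newtons": 15}}

```text
t: 4.88
position: [0.4833, 0.0291, 0.0701]
tool_rot: [-2.334, 2.071, -0.021]
contact_force: [-0.2, -0.0, -0.2]
opening: 0.33
```

```bash
python3 look.py 5 wrist
```

```text
4.9333 [0.4833 0.0291 0.0701] jaw az 96.82 tilt [ 0.024   0.0071 -0.9997] F [-0.35  0.05 -0.17] M [ 0.001  0.039 -0.012] op 0.287 q [-0.129  0.558 -0.065  2.283  0.116  0.279 -1.747] tau7 [-1.0000e-03 -5.7639e+01  6.5100e-01 -9.4530e+00  4.0000e-03 -1.8300e-01
 -0.0000e+00]
```

View pics/wrist5.png

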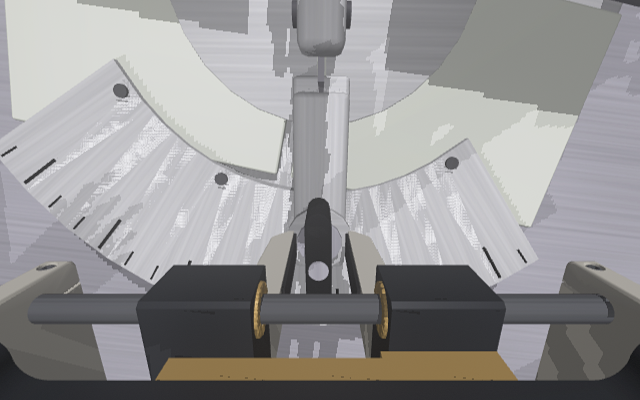

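The knob dot is at (318,271), centred between fingers closing at about x 292 and 348. I'll keep closing.

>>> {"name": "arm_command", "arguments": {"commands": [[0, 0, 0, 0], [0, 0, 0, 0], [0, 0, 0, 0], [0, 0, 0, 0], [0, 0, 0, 0]], "fingers": 0, "newtons": 60}}

```text
t: 5.35
position: [0.4832, 0.0301, 0.0701]
tool_rot: [-2.336, 2.068, -0.02]
contact_force: [0.5, 1.0, 0.7]
opening: 0.145
```

```bash
python3 look.py 6
```

```text
5.35 [0.4832 0.0301 0.0701] jaw az 96.97 tilt [ 0.024   0.0079 -0.9997] F [0.49 0.98 0.71] M [-0.129 -0.05   0.12 ] op 0.145 q [-0.13   0.558 -0.067  2.283  0.116  0.278 -1.747] tau7 [  0.45  -57.46    0.949  -9.455  -0.148  -0.202  -0.154]
```

>>> {"name": "arm_command", "arguments": {"commands": [[0, 0, 0, 0.5], [0, 0, 0, 0.5], [0, 0, 0, 0.5], [0, 0, 0, 0.5], [0, 0, 0, 0.5]]}}

```text
t: 5.77
position: [0.4831, 0.0304, 0.0702]
tool_rot: [-2.546, 1.799, -0.015]
contact_force: [-0.3, 2.3, 0.1]
opening: 0.147
```

```bash
python3 look.py 7
```

```text
5.7667 [0.4831 0.0304 0.0702] jaw az 109.52 tilt [ 0.0215  0.0136 -0.9997] F [-0.34  2.26  0.15] M [ 0.093  0.039 -0.422] op 0.147 q [-0.084  0.56  -0.126  2.278  0.202  0.289 -1.614] tau7 [ -0.541 -57.699   0.742  -9.63    0.143  -0.201  -0.122]
```

>>> {"name": "arm_command", "arguments": {"commands": [[0, 0, 0, 0.7], [0, 0, 0, 0.7], [0, 0, 0, 0.7], [0, 0, 0, 0.7], [0, 0, 0, 0.7]]}}

```text
t: 6.18
position: [0.4829, 0.0309, 0.0702]
tool_rot: [-2.795, 1.378, -0.008]
contact_force: [-0.1, 1.7, -0.3]
opening: 0.147
```

```bash
python3 look.py 8
```

```text
6.1833 [0.4829 0.0309 0.0702] jaw az 127.50999999999999 tilt [ 0.016   0.0206 -0.9997] F [-0.14  1.66 -0.31] M [ 0.08  -0.047 -0.247] op 0.147 q [-0.017  0.565 -0.214  2.271  0.321  0.311 -1.419] tau7 [-7.7100e-01 -5.8109e+01 -5.4000e-02 -9.9410e+00 -1.5700e-01 -2.3000e-01
 -5.5900e-01]
```

>>> {"name": "arm_command", "arguments": {"commands": [[0, 0, 0, 0.8], [0, 0, 0, 0.8], [0, 0, 0, 0.8], [0, 0, 0, 0.8], [0, 0, 0, 0.8]]}}

```text
t: 6.6
position: [0.4825, 0.0313, 0.0703]
tool_rot: [-2.996, 0.851, -0.0]
contact_force: [-0.9, 1.6, 0.2]
opening: 0.146
```

```bash
python3 look.py 9 wrist
```

```text
6.65 [0.4825 0.0312 0.0703] jaw az 148.59 tilt [ 0.0072  0.0256 -0.9996] F [-2.16  1.33  2.93] M [0.141 0.074 0.016] op 0.144 q [ 0.062  0.575 -0.321  2.261  0.449  0.349 -1.181] tau7 [  0.529 -57.616  -1.788 -10.283  -0.09   -0.239  -0.632]
```

View pics/wrist9.png

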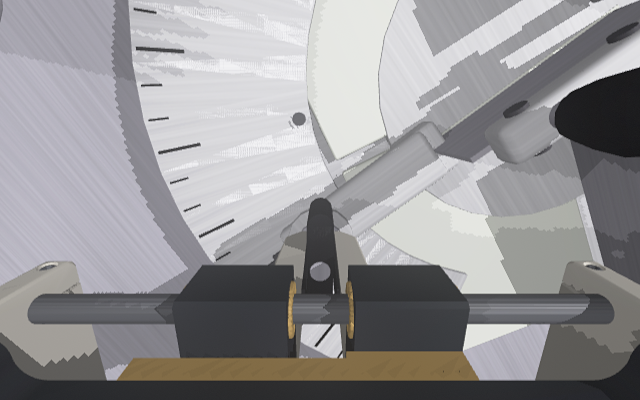

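>>> {"name": "arm_command", "arguments": {"commands": [[0, 0, 0, 0.9], [0, 0, 0, 0.9], [0, 0, 0, 0.9], [0, 0, 0, 0.9], [0, 0, 0, 0.9]]}}

```text
t: 7.07
position: [0.4818, 0.0314, 0.0706]
tool_rot: [-3.106, 0.235, 0.009]
contact_force: [-2.0, 0.8, 2.0]
opening: 0.148
```

>>> {"name": "arm_command", "arguments": {"commands": [[0, 0, 0, 0.9], [0, 0, 0, 0.9], [0, 0, 0, 0.9], [0, 0, 0, 0.5], [0, 0, 0, 0]]}}

```text
t: 7.48
position: [0.4814, 0.0315, 0.071]
tool_rot: [-3.108, -0.211, 0.015]
contact_force: [-0.6, 0.1, 0.8]
opening: 0.142
```

```bash
python3 look.py 10 wrist side
```

```text
7.5833 [0.4814 0.0314 0.0709] jaw az 7.61 tilt [-0.0116  0.0252 -0.9996] F [-1.37  0.39  1.57] M [ 0.09  -0.146  0.058] op 0.148 q [ 0.205  0.609 -0.526  2.24   0.648  0.447 -0.707] tau7 [ 6.5200e-01 -5.8318e+01 -5.2550e+00 -1.0587e+01  3.6000e-02  8.1000e-02
  1.0200e-01]
```

View pics/wrist10.png

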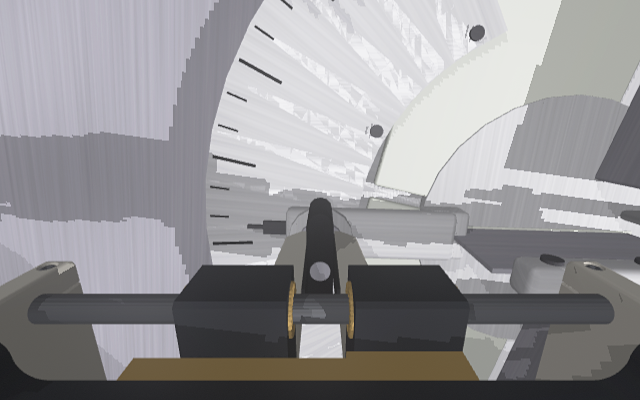

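View pics/side10.png

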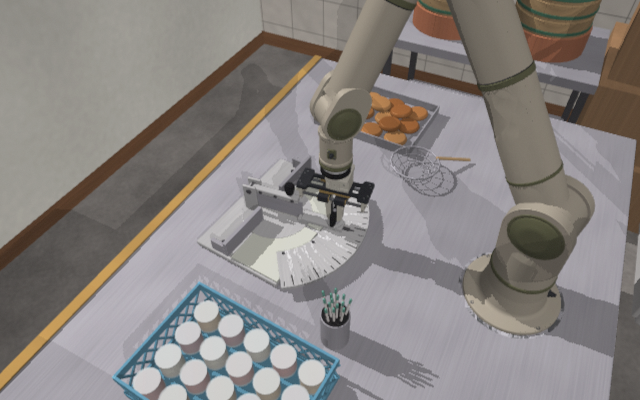

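>>> {"name": "arm_command", "arguments": {"commands": [[0.04, -0.27, 0, 0.53], [0.05, -0.27, 0, 0.53], [0.06, -0.26, 0, 0.53], [0.07, -0.26, 0, 0.53], [0.09, -0.26, 0, 0.53]]}}

```text
t: 8.0
position: [0.4889, -0.0047, 0.071]
tool_rot: [-3.061, -0.565, 0.022]
contact_force: [-2.0, 2.3, 2.1]
opening: 0.144
```

```bash
python3 look.py 11 wrist
```

```text
8.05 [ 0.4895 -0.0066  0.0709] jaw az 21.01 tilt [-0.0192  0.0238 -0.9995] F [-2.19 -0.38  9.5 ] M [-0.035  0.345  0.028] op 0.147 q [ 0.338  0.634 -0.608  2.213  0.702  0.506 -0.449] tau7 [ -2.634 -57.313  -8.138 -10.35   -0.142  -0.741  -0.591]
```

View pics/wrist11.png

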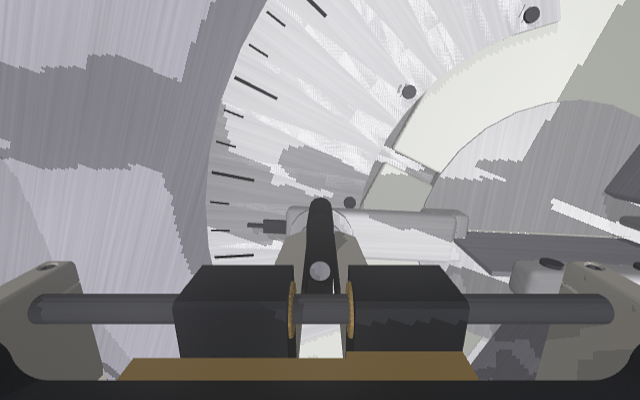

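```bash
cat > head.py <<'E'
import sys
from h import *
w=pickle.load(open(sys.argv[1],"rb"));c=np.array([.65505,.0475]);a0=174.575
im=w["pixels"];sub=im[212:240,238:286].max(2);m=(sub<75)
ys,xs=np.where(m)
# pointer: fit axis in world, z=.038, restricted to component touching the row ~226
n,l,s,ct=cv2.connectedComponentsWithStats(m.astype('uint8'))
for i in range(1,n):
    if s[i,4]<15: continue
    p=np.argwhere(l==i)[:,::-1]+[238,212]
    P=np.array([onz(w,*q,.038)[:2] for q in p])-c
    r=np.hypot(*P.T);a=np.degrees(np.arctan2(P[:,1],P[:,0]))%360-a0
    print(s[i].tolist(),"r",r.min().round(4),r.max().round(4),"ang mean",a.mean().round(2),"outer",a[r>r.max()-.008].mean().round(2))
from workcell import bot
p=bot.state()['position'][:2]-c;print("tcp r",np.hypot(*p).round(4),"ang",np.degrees(np.arctan2(p[1],p[0])).round(2)%360-a0)
E
python3 head.py wrist11.pkl; python3 head.py wrist10.pkl
```

```text
tcp r 0.1742 ang 23.535000000000025
tcp r 0.1742 ang 23.535000000000025
```

```bash
python3 - <<'E'
import cv2
for k in (10,11):
    im=cv2.imread(f"pics/wrist{k}.png")[195:270,200:300];cv2.imwrite(f"pics/pz{k}.png",cv2.resize(im,None,fx=7,fy=7,interpolation=cv2.INTER_NEAREST))
    print(im[28:35,40:90:6].max(2))
E
```

```text
[[163 164 155 154  84  85  85  84 158]
 [166 165 113 113  84  85  84  85 157]
 [171 168  75  72  84  84  85  83 156]
 [170 173  84  82  85  84  85  84 157]
 [169 171  81  82  85  86  85  84 159]
 [166 169 108  98  84  84  84  84 157]
 [165 167 152 130  82  84  83  83 153]]
[[161 162  95 111  83  83  83  83 153]
 [161 161  77  72  83  83  82  82 151]
 [163 163  83  82  83  83  83  82 151]
 [162 162  81  82  84  83  84  82 153]
 [160 162 107  97  82  83  82  83 153]
 [162 164 136 131  81  82  82  82 150]
 [166 165 157 147  81  82  81  82 150]]
```

View pics/pz11.png

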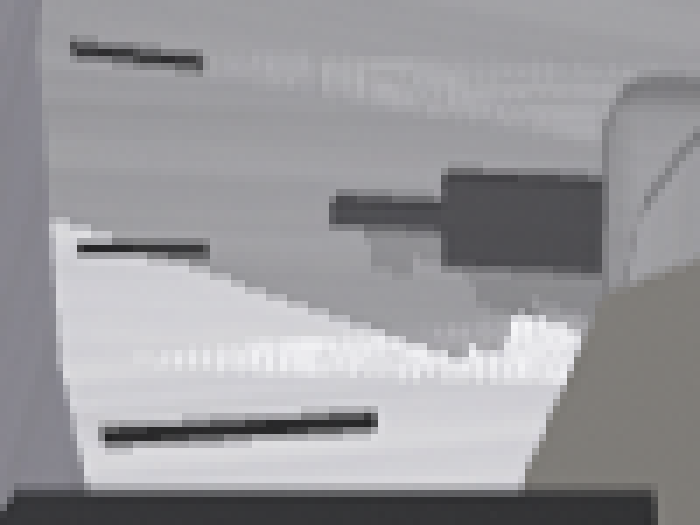

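```bash
cat > head.py <<'E'
import sys
from h import *
w=pickle.load(open(sys.argv[1],"rb"));c=np.array([.65505,.0475]);a0=174.575
for i in range(2,len(sys.argv),3):
    u,v,z=map(float,sys.argv[i:i+3]);p=onz(w,u,v,z)[:2]-c
    print("r",np.hypot(*p).round(4),"ang",round(np.degrees(np.arctan2(p[1],p[0]))%360-a0,2))
E
# tip, 25 short line (outer, inner), 30 long line (outer, inner)
python3 head.py wrist11.pkl 247.2 224.5 .038 211.2 229.9 .034 229.5 229.9 .034 215 257 .034 253.5 254.7 .034
```

```text
r 0.2286 ang 23.55
r 0.2574 ang 25.19
r 0.2434 ang 25.11
r 0.2572 ang 30.25
r 0.2266 ang 30.24
```

>>> {"name": "arm_command", "arguments": {"commands": [[0.08, -0.2, 0, 0.43], [0.08, -0.2, 0, 0.43], [0.08, -0.2, 0, 0.43], [0, 0, 0, 0], [0, 0, 0, 0]]}}

```text
t: 8.47
position: [0.4965, -0.0245, 0.071]
tool_rot: [-3.028, -0.727, 0.025]
contact_force: [-1.6, 2.2, 3.4]
opening: 0.15
```

```bash
python3 look.py 12 wrist;python3 - <<'E'
import cv2
k=12
im=cv2.imread(f"pics/wrist{k}.png")[195:270,200:300];cv2.imwrite(f"pics/pz{k}.png",cv2.resize(im,None,fx=7,fy=7,interpolation=cv2.INTER_NEAREST))
E
```

```text
8.5167 [ 0.4965 -0.0244  0.071 ] jaw az 27.03 tilt [-0.0221  0.023  -0.9995] F [-1.09 -0.1   2.44] M [-0.201 -0.443 -0.016] op 0.148 q [ 0.397  0.65  -0.646  2.192  0.722  0.54  -0.325] tau7 [ 9.7000e-02 -5.9741e+01 -7.9160e+00 -1.0878e+01 -2.5700e-01  3.0000e-02
  5.0000e-03]
```

View pics/pz12.png

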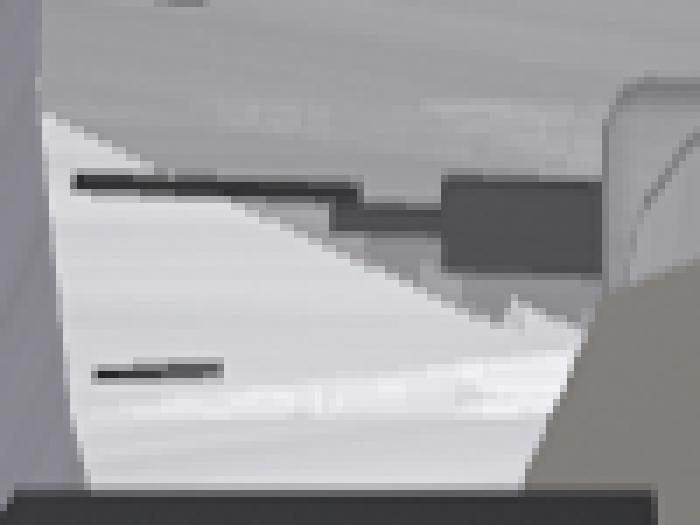

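```bash
python3 head.py wrist12.pkl 247.2 226 .038 211 220.9 .034 250.8 222.3 .034
```

```text
r 0.2286 ang 30.64
r 0.2571 ang 30.28
r 0.2269 ang 30.24
```

>>> {"name": "arm_command", "arguments": {"commands": [[0, 0, 0, -0.8], [0, 0, 0, -0.8], [0, 0, 0, -0.8], [0, 0, 0, -0.8], [0, 0, 0, -0.8]]}}

```text
t: 8.93
position: [0.4971, -0.0242, 0.0706]
tool_rot: [-3.109, -0.156, 0.015]
contact_force: [-0.1, -0.8, -1.7]
opening: 0.148
```

>>> {"name": "arm_command", "arguments": {"commands": [[0, 0, 0, -0.6], [0, 0, 0, -0.6], [0, 0, 0, -0.6], [0, 0, 0, 0], [0, 0, 0, 0]]}}

```text
t: 9.35
position: [0.4973, -0.0242, 0.0704]
tool_rot: [-3.112, 0.118, 0.01]
contact_force: [0.7, -1.6, 0.6]
opening: 0.149
```

```bash
python3 look.py 13 wrist
```

```text
9.4 [ 0.4973 -0.0242  0.0704] jaw az 175.68 tilt [-0.0055  0.0272 -0.9996] F [ 0.88 -0.93 -0.26] M [-0.371 -0.427 -0.032] op 0.15 q [ 0.294  0.612 -0.486  2.21   0.593  0.447 -0.737] tau7 [-7.9000e-01 -6.0422e+01 -6.0230e+00 -1.0514e+01 -3.5100e-01 -1.0400e-01
 -8.0000e-03]
```

View pics/wrist13.png

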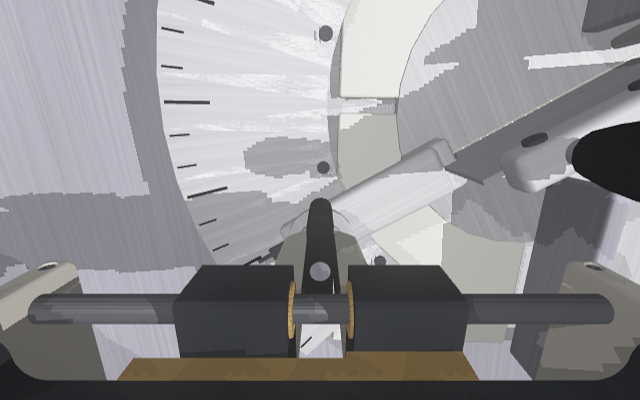

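```bash
python3 - <<'E'
import cv2
k=13
im=cv2.imread(f"pics/wrist{k}.png")[220:270,225:300];cv2.imwrite(f"pics/pz{k}.png",cv2.resize(im,None,fx=9,fy=9,interpolation=cv2.INTER_NEAREST))
E
```

```text
(no output)
```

View pics/pz13.png

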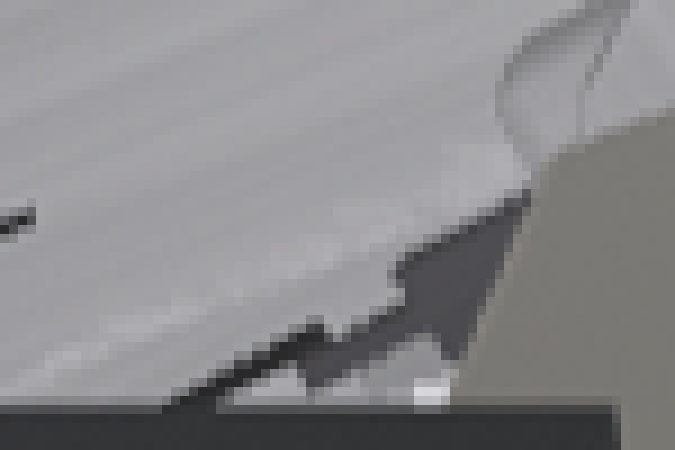

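```bash
python3 head.py wrist13.pkl 259.4 260.9 .038 259.5 256.6 .034 245.5 264.2 .034
```

```text
r 0.2279 ang 30.61
r 0.2277 ang 30.17
r 0.2409 ang 30.22
```

>>> {"name": "arm_command", "arguments": {"commands": [[0, 0, 0, -0.5], [0, 0, 0, -0.5], [0, 0, 0, -0.5], [0, 0, 0, -0.5], [0, 0, 0, -0.5]]}}

```text
t: 9.82
position: [0.4977, -0.0243, 0.0703]
tool_rot: [-3.08, 0.459, 0.005]
contact_force: [-0.1, -1.3, 0.1]
opening: 0.149
```

```bash
python3 look.py 14
```

```text
9.8167 [ 0.4977 -0.0243  0.0703] jaw az 163.06 tilt [ 0.0012  0.0276 -0.9996] F [-0.08 -1.33  0.06] M [-0.386 -0.48   0.113] op 0.149 q [ 0.25   0.6   -0.422  2.217  0.533  0.414 -0.894] tau7 [  0.562 -59.889  -5.396 -10.477  -0.158   0.11    0.495]
```

>>> {"name": "arm_command", "arguments": {"commands": [[0, 0, 0, -0.4], [0, 0, 0, -0.4], [0, 0, 0, -0.4], [0, 0, 0, -0.4], [0, 0, 0, -0.4]]}}

```text
t: 10.23
position: [0.498, -0.0244, 0.0702]
tool_rot: [-3.026, 0.735, -0.0]
contact_force: [0.1, -1.2, -0.8]
opening: 0.15
```

```bash
python3 look.py 15
```

```text
10.2333 [ 0.498  -0.0244  0.0702] jaw az 152.71 tilt [ 0.0065  0.0267 -0.9996] F [ 0.09 -1.2  -0.75] M [-0.502 -0.481  0.254] op 0.15 q [ 0.212  0.592 -0.368  2.223  0.479  0.39  -1.02 ] tau7 [  0.481 -59.712  -4.552 -10.32   -0.299   0.06    0.286]
```

>>> {"name": "arm_command", "arguments": {"commands": [[0, 0, 0, -0.4], [0, 0, 0, -0.4], [0, 0, 0, -0.4], [0, 0, 0, -0.4], [0, 0, 0, -0.4]]}}

```text
t: 10.65
position: [0.4982, -0.0245, 0.0702]
tool_rot: [-2.946, 1.011, -0.005]
contact_force: [0.7, -1.2, -0.4]
opening: 0.15
```

```bash
python3 look.py 16
```

```text
10.65 [ 0.4982 -0.0245  0.0702] jaw az 142.13 tilt [ 0.0118  0.0246 -0.9996] F [ 0.72 -1.15 -0.4 ] M [-0.578 -0.372  0.353] op 0.15 q [ 0.172  0.584 -0.312  2.229  0.421  0.367 -1.146] tau7 [ 4.9700e-01 -5.9606e+01 -3.7970e+00 -1.0161e+01 -4.4000e-01  1.4000e-02
  1.2300e-01]
```

>>> {"name": "arm_command", "arguments": {"commands": [[0, 0, 0, -0.3], [0, 0, 0, -0.3], [0, 0, 0, -0.3], [0, 0, 0, -0.3], [0, 0, 0, -0.3]]}}

```text
t: 11.07
position: [0.4984, -0.0247, 0.0702]
tool_rot: [-2.866, 1.219, -0.009]
contact_force: [1.4, -2.6, -0.9]
opening: 0.145
```

```bash
python3 look.py 17
```

```text
11.0667 [ 0.4984 -0.0247  0.0702] jaw az 133.92000000000002 tilt [ 0.0155  0.0222 -0.9996] F [ 1.36 -2.6  -0.88] M [-0.688 -0.432  0.453] op 0.145 q [ 0.141  0.58  -0.27   2.233  0.373  0.351 -1.241] tau7 [ 2.6600e-01 -5.9566e+01 -3.1630e+00 -9.9940e+00 -6.1000e-01 -1.9000e-02
 -1.1600e-01]
```

>>> {"name": "arm_command", "arguments": {"commands": [[0, 0, 0, -0.2], [0, 0, 0, -0.2], [0, 0, 0, -0.2], [0, 0, 0, -0.2], [0, 0, 0, -0.2]]}}

```text
t: 11.48
position: [0.4984, -0.0247, 0.0702]
tool_rot: [-2.805, 1.357, -0.011]
contact_force: [1.1, -1.1, -0.3]
opening: 0.146
```

```bash
python3 look.py 18
```

```text
11.4833 [ 0.4984 -0.0247  0.0702] jaw az 128.38 tilt [ 0.0177  0.0204 -0.9996] F [ 1.08 -1.06 -0.3 ] M [-0.689 -0.376  0.544] op 0.146 q [ 0.12   0.577 -0.241  2.236  0.34   0.341 -1.304] tau7 [ 7.2000e-02 -5.9503e+01 -2.6480e+00 -9.9050e+00 -7.3700e-01 -4.3000e-02
 -3.1800e-01]
```

>>> {"name": "arm_command", "arguments": {"commands": [[0, 0, 0, -0.1], [0, 0, 0, -0.1], [0, 0, 0, 0], [0, 0, 0, 0], [0, 0, 0, 0]]}}

```text
t: 11.9
position: [0.4984, -0.0247, 0.0702]
tool_rot: [-2.791, 1.385, -0.011]
contact_force: [0.6, -2.8, -0.7]
opening: 0.149
```

```bash
python3 look.py 19 wrist;  python3 look.py 20 scene; python3 look.py 21 side
```

```text
11.95 [ 0.4984 -0.0247  0.0702] jaw az 127.21000000000001 tilt [ 0.018   0.0199 -0.9996] F [ 1.15 -1.7   0.11] M [-0.677 -0.332  0.533] op 0.151 q [ 0.115  0.576 -0.235  2.236  0.333  0.339 -1.318] tau7 [ -0.361 -59.493  -2.343  -9.873  -0.87   -0.084  -0.567]
12.0 [ 0.4984 -0.0247  0.0702] jaw az 127.21000000000001 tilt [ 0.0181  0.0199 -0.9996] F [ 0.93 -2.24 -0.68] M [-0.702 -0.311  0.522] op 0.143 q [ 0.115  0.576 -0.235  2.236  0.333  0.339 -1.318] tau7 [ -0.344 -59.489  -2.336  -9.875  -0.863  -0.081  -0.563]
12.05 [ 0.4984 -0.0248  0.0702] jaw az 127.2 tilt [ 0.0181  0.0199 -0.9996] F [ 0.82 -2.07 -0.48] M [-0.686 -0.349  0.544] op 0.146 q [ 0.115  0.576 -0.235  2.236  0.333  0.339 -1.318] tau7 [ -0.326 -59.486  -2.33   -9.876  -0.862  -0.08   -0.562]
```

View pics/wrist19.png

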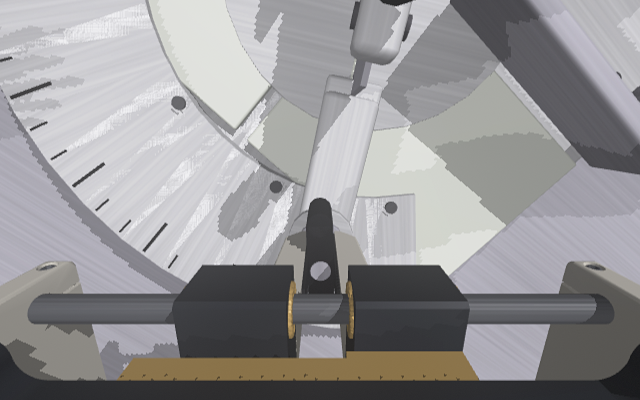

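>>> {"name": "arm_command", "arguments": {"commands": [[0, 0, 0, 0], [0, 0, 0, 0], [0, 0, 0, 0], [0, 0, 0, 0], [0, 0, 0, 0]], "fingers": 0.6}}

```text
t: 12.47
position: [0.4972, -0.0238, 0.07]
tool_rot: [-2.788, 1.39, -0.007]
contact_force: [-0.4, 0.6, 0.5]
opening: 0.456
```

>>> {"name": "arm_command", "arguments": {"commands": [[0, 0, 0, 0], [0, 0, 0, 0], [0, 0, 0.3, 0], [0, 0, 0.5, 0], [0, 0, 0.5, 0]]}}

```text
t: 12.88
position: [0.4952, -0.0233, 0.1085]
tool_rot: [-2.79, 1.391, 0.001]
contact_force: [-0.1, -0.4, 0.0]
opening: 0.603
```

>>> {"name": "arm_command", "arguments": {"commands": [[0, 0, 0.7, 0], [0, 0, 0.7, 0], [0, 0, 0.7, 0], [0, 0, 0, 0], [0, 0, 0, 0]]}}

```text
t: 13.3
position: [0.4952, -0.023, 0.1796]
tool_rot: [-2.789, 1.39, -0.004]
contact_force: [-0.7, 1.0, -0.6]
opening: 0.6
```

```bash
python3 look.py 22 wrist
```

```text
13.35 [ 0.4954 -0.023   0.1796] jaw az 127.03 tilt [ 0.0136  0.0216 -0.9997] F [0.81 0.51 0.19] M [-0.055  0.031 -0.011] op 0.599 q [ 0.221  0.4   -0.367  2.148  0.21   0.612 -1.214] tau7 [ 2.9100e-01 -5.1341e+01 -2.6470e+00 -1.7529e+01 -7.1000e-02 -3.2000e-02
  8.0000e-03]
```

View pics/wrist22.png

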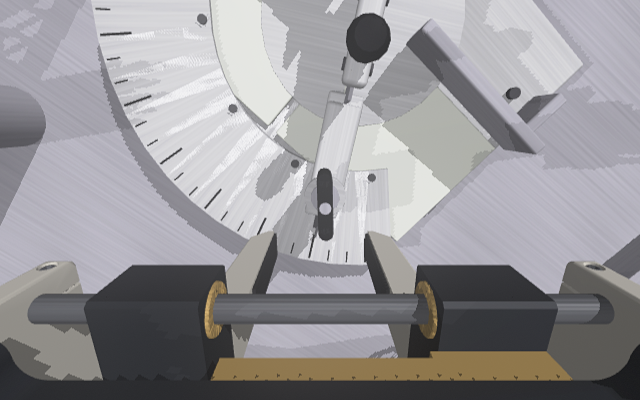

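```bash
python3 - <<'E'
from h import *
k=22
im=cv2.imread(f"pics/wrist{k}.png");cv2.imwrite(f"pics/pz{k}.png",cv2.resize(im[165:270,275:375],None,fx=5.7,fy=5.7,interpolation=cv2.INTER_NEAREST))
w=pickle.load(open("wrist22.pkl","rb"))
m=(im.max(2)<75)
E1=[];E2=[]
for v in range(182,232,6):
    x=np.where(m[v,305:345])[0]+305; E1.append(onz(w,x.min()-.5,v,.1)[:2]);E2.append(onz(w,x.max()+.5,v,.1)[:2])
for E in(E1,E2):
    d=np.array(E[1])-E[-2];print(np.degrees(np.arctan2(d[1],d[0])))
E
python3 head.py wrist22.pkl 325 208.5 .1
```

```text
38.432579905809185
37.661916324082036
r 0.1741 ang 30.63
```

View pics/pz22.png

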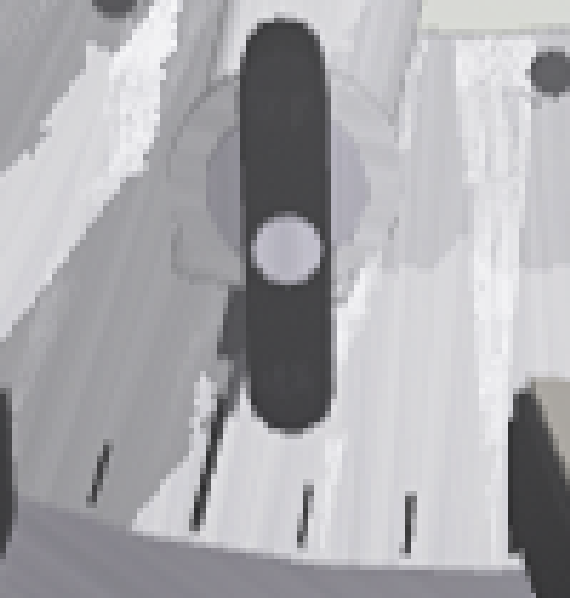

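```bash
python3 look.py 23 side scene; python3 - <<'E'
import cv2,numpy as np
for n,b in (("side",{"crate":(110,285,340,400),"tray":(310,80,440,150),"cup":(318,290,352,348)}),("scene",{"crate":(340,50,475,155),"tray":(120,270,290,400),"skimmer":(145,215,235,265),"cup":(326,85,350,130)})):
    a=cv2.imread(f"pics/{n}0.png");c=cv2.imread(f"pics/{n}23.png")
    for k,(x0,y0,x1,y1) in b.items():
        p=cv2.phaseCorrelate(np.float32(cv2.cvtColor(a[y0:y1,x0:x1],6)),np.float32(cv2.cvtColor(c[y0:y1,x0:x1],6)));print(n,k,np.round(p[0],2),round(p[1],2))
E
```

```text
13.45 [ 0.4947 -0.0229  0.1782] jaw az 127.05 tilt [ 0.0111  0.0217 -0.9997] F [0.36 0.32 0.24] M [ 0.015 -0.011 -0.023] op 0.603 q [ 0.22   0.402 -0.366  2.149  0.211  0.611 -1.215] tau7 [ 1.6800e-01 -5.3517e+01 -2.8200e+00 -1.8265e+01 -8.0000e-02 -1.1600e-01
  1.8000e-02]
side crate [-0.    0.01] 1.0
side tray [ 0.25 -0.22] 0.44
side cup [ 0.01 -0.01] 0.99
scene crate [ 0.49 -0.01] 1.03
scene tray [0.06 0.54] 0.97
scene skimmer [0.11 0.06] 0.99
scene cup [0.12 0.5 ] 1.01
```

View pics/scene23.png

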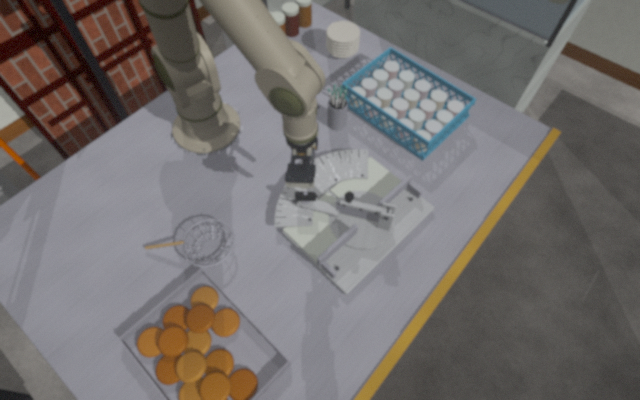

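The bystanders haven't moved, and the gripper hangs clear above the knob near (303,170). I'm handing in.

```bash
python3 -c "
from workcell import bot
print(bot.sign_off())"
```

```text
the job is handed in; nothing more can be done
None
```

I slackened the knob about 91° anticlockwise until the torque reading fell to zero. I then swung the head from about 11.5° to the 30° line and tightened the knob again. I handed the job in at about 13.5 s of the 61 s allowed; no verdict was reported.

Last checks:
- **Tightness:** the torque was 0.52–0.54 N m while I still held the knob, against a target of 0.55 and limits of 0.4–0.75. After release the bar stood within about 1° of where I had turned it. I couldn't read the clamp force directly.
- **Head angle:** just before I tightened the knob, the pointer measured about 30.6°, with the 30° line itself measuring about 30.2°. After release the knob's centre also gave 30.6°. That is roughly 0.4–0.6° past the line, within the 2° allowed.
- **Other things on the counter:** crate, tray, cup and skimmer show no shift over about half a pixel. The tray match in the side view was poor (0.44), probably because of the arm's shadow, but the scene view showed it in place.
- **Clearance:** the gripper is clear above the knob with no contact force.

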